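# Weigh a valve body on a bench balance

### The job

Weigh the valve body that stands on the balance: feel how much load the empty pan wants, set the one of the two steel weights that suits upright in the middle of that pan, then slide the poise along the front bar as far as it takes for the beam to come to rest level. Be gentle: keep hold of the weight until the pan carries it, so that the beam never swings quickly, never press hard on the weight pan, and leave the valve body and the other things on the bench alone.

Things in the scene. Friction and masses are not known exactly. Their poses are not given: they have to be found in the camera images.
- balance: bench balance, fixed to the bench: grey base 130 x 220 mm. Origin: centre of the base's underside; x points to its far side, y along the beam towards the pan with the valve body, z up. Beam pivot 85 mm above the origin; pans 150 mm either side of it along y, at x = 0; the trim bar with the poise runs along y between the pans, 78 mm in front (-x) of the beam, and tilts with it
- beam (a joint): tilt of the beam, rad: 0 level, + weight pan low, - weight pan high; stops at -0.1 and +0.1; starts at -0.1. Drawn back to level by 0.5 N m per rad and damped by 0.15 N m s per rad, so it settles in 1 to 2 s. Level where: weight x 150 mm = part x 150 mm + 450 g x poise value
- weight_pan: the empty steel pan at the balance's -y end, 94 mm across, flat, no rim; stays horizontal as it rises and falls with the beam (15 mm up or down at the stops). Origin at its hinge, 32 mm below its top face (top face 117 mm above the bench when level). Pressed from above it gives way at the force of the weight that would balance the beam. It must not bear over 20 N
- part_pan: the same pan at the +y end, on which the valve body stands; origin 32 mm below its top face
- poise (a joint): position of the poise along the trim bar in m, + towards the valve body; end stops at -0.05 and +0.05, starts anywhere between. It takes about 1.5 N to slide it, and it stays where it is left
- poise_grip (a point): middle of the poise's grip: a round bar 16 mm thick and 26 mm long along the balance's x axis, 36 mm above the trim bar's middle, on a neck. The poise below it is a dark steel block, 40 x 36 x 34 mm, 450 g in all; its top is 12 mm above the bar's middle. Move it along the balance's y axis. Gripping it holds the beam; gripping or pushing it off-centre or fast tips the beam
- valve_mid (a point): the valve body standing on the part pan, 43 x 66 x 72 mm; this point is half-way up, on its axis. Its mass is unknown, between 200 and 600 g
- weight_small_mid (a point): the slimmer steel weight, 290 g: a cylinder 36 mm across and 34 mm high with a grip knob on a neck above it, 60 mm high over all; the knob is 20 mm across, from 43 to 60 mm above the underside. This point is on the axis, 30 mm above the underside
- weight_large_mid (a point): the thicker steel weight, 510 g: the same heights and knob, but 50 mm across. This point is on the axis, 30 mm above the underside
- tin: bystander: closed round tin, 57 mm across, 26 mm high; origin at the centre of its underside
- adapter: bystander: small brass adapter standing on its hexagon, 25 mm wide, 42 mm high; origin at the centre of its underside
- wheel: bystander: small dark hand wheel, 55 mm across, 34 mm high; origin at the centre of its underside
Things that resemble listed ones, but are neither listed nor needed, are in the scene too. What is shaped like the part that bears weight_large_mid but orange is not meant. Leave any red look-alike of the part that bears weight_small_mid alone.

How it is judged:
At the end, for the whole second after the job is handed in: The beam rests within 0.035 rad (2 degrees) of level; one of the two weights stands upright on the weight pan, its axis within 30 mm of the pan's middle; the valve body stands upright on its own pan (value of joint beam between -0.035 and 0.035 rad and velocity of joint beam between -0.05 and 0.05 rad/s and horizontal distance between valve_mid and part_pan below 0.04 m and z of valve_mid in the frame of part_pan above 0.055 m and angle between valve_mid's own z axis and vertical below 0.1 rad and ((horizontal distance between weight_small_mid and weight_pan below 0.03 m and z of weight_small_mid in the frame of weight_pan between 0.055 and 0.068 m and angle between weight_small_mid's own z axis and vertical below 0.1 rad) or (horizontal distance between weight_large_mid and weight_pan below 0.03 m and z of weight_large_mid in the frame of weight_pan between 0.055 and 0.068 m and angle between weight_large_mid's own z axis and vertical below 0.1 rad))); the robot touches nothing.
It fails at once if the beam swings faster than 0.8 rad/s (velocity of joint beam above 0.8 rad/s or velocity of joint beam below -0.8 rad/s).
It fails at once if the weight pan bears more than 20 N (contact force between anything else and weight_pan above 20 N).
It fails at once if the valve body is pushed about on its pan or taken off it (horizontal distance between valve_mid and part_pan above 0.045 m).
It fails at once if a bystander is moved by more than 20 mm (distance of any of tin, adapter, wheel from where it was at the start of the episode above 0.02 m).
It also fails if it takes over 72 s, if anything falls off the work surface, if the arm or the gripper's body presses on something with over 40 N, if the wrist force passes 120 N, or if a joint passes its speed limit or range.

### The arm

A 6-joint arm with a two-finger parallel gripper is mounted at the origin on the work surface; the furniture and walls round the work are solid. World frame = base frame: x ahead of the robot, y to its left, z up, the work surface at z = 0. Lengths are in m, angles in rad, forces in N, time in s.
With the tool pointing down it reaches from about 0.325 to 1 m from the base axis. Payload 5.1 kg.
Tool frame: the origin (TCP) lies at the very end of the fingers, on their centre line; the grasp point (between the pads) lies 19 mm behind it; z points along the fingers, y is the line along which they close (so a half turn about z gives the same grasp; the last joint's range is limited). The gripper opens to 85 mm and grips with 20 to 120 N. Pads are 22 mm wide; open, the fingers measure 114 mm over their backs; the gripper's body (76 mm by 85 mm) begins 54 mm behind the grasp point. The pads swing forward as they close: fully open they stand 13 mm farther back than shut.
Start: joints at [-1.191, 0.124, 1.65, -0, 1.367, -0.083], TCP at [0.29, -0.582, 0.231] pointing down, gripper open.
Joint ranges: [-2.61, 2.61], [-1.02, 2.33], [0.03, 2.71], [-1.35, 4.49], [0.32, 2.68], [-2.91, 2.91]. Speed limits (rad/s): [2.57, 2.57, 3.14, 3.14, 3.14, 3.14].

### API

Orientations are given as a 3x3 rotation matrix whose columns are the frame's x, y, z axes.
In Python, from cell import env gives the robot as it stands. The module is installed in compiled form; this text tells all that it offers.
- The arm moves only by the shell command python3 -m handwheel 'ROWS'. ROWS is a JSON object of lists of equal length, an entry for each row: "jaw": the closure in counts, from 0 (fully open) to 255 (shut); "delta_pos": the shift along the tool's x, y, z in mm, a list of three; "angular": the turn, a rotation vector about the tool's x, y, z in degrees, a list of three. A call has 1 to 12 rows; each row is the pose to reach, as a shift and turn from the pose commanded when the call began, along the tool's axes at that moment; what a row does not reach only later rows make up. A row lasts 1/8 s, in which the tool goes at most 62.5 mm and 10.7 degrees, less where a joint would pass 70% of its speed; a pose out of reach is approached as far as the arm can. A call with a gripper value outside its range is refused whole. The fingers move at their own pace and stop on an object; the grip force is fixed at half the most. Time passes only in rows, so rows that repeat a pose let the fingers close. It gives the time, the measured TCP pose, the force, the opening and the grip force at its end, in the units of the state.
- env.sense(): the state, without advancing time (a new reading comes with each control period).
- env.grab_frame(name): name is "side" or "top"; returns (picture, depth): 480x640x3 uint8, red, green, blue; 480x640 float32, m along the optical axis (not along the pixel's ray), 0 where there is no reading.
- env.get_calibration(name): a dict with "fovy" (degrees; the focal length in pixels is half the picture's height over the tangent of half this angle, whatever the lens; pixels are square), "cx", "cy" (the principal point, pixels), "R" (3x3) and "t" (3): a world point X has camera coordinates R X + t. Camera axes: x right, y down, z forward; pixel columns grow to the right and rows downward; lengths in m; the calibration is good to about 2 mm. A picture is of the moment at which its call begins. get_calibration takes no time and is no camera call.
- env.job_done(): hands the job in; it is judged then, once.
The state is a dict: "t": time; "joint_pos": joint angles; "joint_vel": joint speeds; "joint_efforts": joint torques, N m; "ee_pos": TCP position; "ee_rot": TCP orientation; "wrist_force": force on the tool from outside, world axes, zero at the start; "moment": the same for the moment, N m; "opening": opening from 0.0 (shut) to 1.0 (fully open); "gripper_force": force on a finger pad.
Only numpy, scipy, OpenCV 4.12 (cv2) and the standard library are available. Lean on these libraries where they do the work, as an engineer would, in place of code of your own. Each camera call takes 0.05 s, during which the arm holds its last target. There are 200 camera calls.

## Working session

There is one attempt and no reset: what is moved stays moved. The work goes in short steps, Python scripts to look and compute and a shell command to move; the robot and the scene stay as the last step left them, time stands still between calls to the robot, and variables do not carry over. Pictures are saved under pics/ and viewed, at most 10 in all, crops included, and the job is handed in when it is done.

```bash
mkdir -p pics; cat > h.py <<'E'
from cell import env
import numpy as np, cv2
def grab(n,save=None):
    p,d=env.grab_frame(n)
    if save: cv2.imwrite('pics/'+save,p[:,:,::-1])
    np.savez('%s.npz'%n,p=p,d=d)
    return p,d
def cloud(n):
    z=np.load('%s.npz'%n); d=z['d']; c=env.get_calibration(n)
    f=240/np.tan(np.radians(c['fovy'])/2)
    v,u=np.mgrid[0:480,0:640]
    P=np.stack([(u-c['cx'])/f*d,(v-c['cy'])/f*d,d],-1)
    return (P-np.array(c['t']))@np.array(c['R']),z['p']
E
python3 - <<'E'
from h import *
for n in('top','side'):
    grab(n,n+'0.png'); c=env.get_calibration(n); print(n,c)
s=env.sense(); print(s['t'],s['ee_pos'],np.round(s['ee_rot'],3),s['wrist_force'],s['opening'])
E
```

```text
top {'fovy': 49.742127511521915, 'cx': 320.0440764894182, 'cy': 236.11804975027087, 'R': array([[-0.0229633 , -0.99969418, -0.0091779 ],
       [-0.99884607,  0.02332922, -0.04197944],
       [ 0.04218071,  0.00820332, -0.99907632]]), 't': array([-0.00770182,  0.49552725,  1.31159782])}
side {'fovy': 55.98753016467985, 'cx': 324.7235735701784, 'cy': 232.88188401591384, 'R': array([[ 9.77996316e-01, -2.08619949e-01, -9.60842516e-04],
       [-1.08454487e-01, -5.04482181e-01, -8.56583536e-01],
       [ 1.78215686e-01,  8.37839750e-01, -5.16007484e-01]]), 't': array([-0.47818223,  0.12051833,  1.04885986])}
0.1 [ 0.28996311 -0.58111808  0.23016789] [[ 0.895  0.446 -0.001]
 [ 0.446 -0.895  0.002]
 [ 0.    -0.002 -1.   ]] [-0.25824097 -0.0587888   0.89943705] 1.0021153870548412
```

View pics/top0.png

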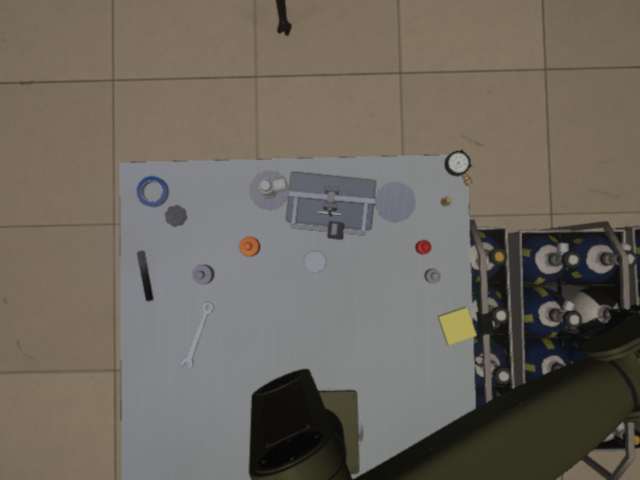

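View pics/side0.png

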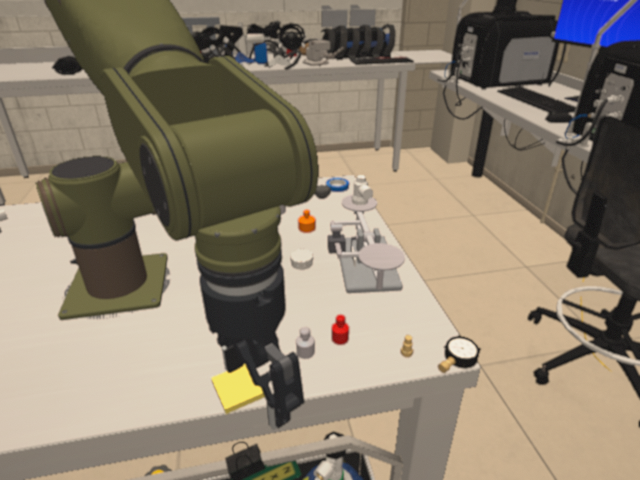

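Top picture: the orange weight (249,246) and the grey one (203,273) are both large-shaped, and the grey one is the large weight. The red one (423,247) and the grey one (432,275) are both slim, and the grey one is the small weight. The weight pan is at (395,202), the valve body at (268,186), the poise at (335,230), the tin at (315,262), the wheel at (176,216) and the adapter at (446,201).

```bash
python3 - <<'E'
from h import *
C,p=cloud('top')
def blob(name,u,v,r,zlo,zhi):
    q=C[v-r:v+r+1,u-r:u+r+1].reshape(-1,3); m=(q[:,2]>zlo)&(q[:,2]<zhi); q=q[m]
    if len(q): 
        c,rad=cv2.minEnclosingCircle(q[:,:2].astype(np.float32)); print(name,len(q),'mean',q.mean(0).round(4),'circ',np.round(c,4),round(rad,4),'zmax',q[:,2].max().round(4))
blob('large knob',203,273,14,.045,.07); blob('large body',203,273,14,.02,.07)
blob('small knob',432,275,12,.045,.07); blob('small body',432,275,12,.02,.07)
blob('red',423,247,12,.02,.07);blob('orange',249,246,14,.02,.07)
blob('pan',395,202,25,.1,.16); blob('ppan',268,190,25,.08,.11)
blob('valve',268,186,22,.15,.2)
blob('grip',335,228,14,.11,.16); blob('poiseblock',335,230,14,.07,.11);blob('tin',315,262,15,.015,.05)
blob('base',331,203,48,.005,.03)
q=C[160:240,280:385]
for v in range(205,245,2): print(v,(q[v-160,44:66:2,2]*1000).round().astype(int))
a=cv2.resize(p[225:300,185:275],None,fx=4.4,fy=4.4,interpolation=3); b=cv2.resize(p[225:300,395:475],None,fx=4.4,fy=4.4,interpolation=3)
c=cv2.resize(p[165:245,280:420],None,fx=3.3,fy=3.3,interpolation=3)
im=np.zeros((600,760,3),np.uint8); im[:330,:396]=a; im[:330,400:752]=b; im[335:335+c.shape[0],:c.shape[1]]=c
cv2.imwrite('pics/crop1.png',im[:,:,::-1])
E
```

```text
large knob 58 mean [0.4055 0.2774 0.0584] circ [0.4051 0.2783] 0.0101 zmax 0.0676
large body 324 mean [0.4049 0.2762 0.0376] circ [0.4048 0.2788] 0.0251 zmax 0.0676
small knob 56 mean [ 0.3879 -0.2992  0.0586] circ [ 0.3879 -0.2996] 0.0094 zmax 0.0656
small body 172 mean [ 0.3883 -0.2975  0.0416] circ [ 0.3875 -0.3005] 0.0181 zmax 0.0656
red 172 mean [ 0.4604 -0.2769  0.0411] circ [ 0.4606 -0.2795] 0.0182 zmax 0.0674
orange 316 mean [0.4724 0.1581 0.0383] circ [0.4724 0.1597] 0.0251 zmax 0.0661
pan 1299 mean [ 0.5659 -0.1957  0.1313] circ [ 0.5687 -0.1923] 0.052 zmax 0.1398
ppan 808 mean [0.5988 0.0999 0.1011] circ [0.5918 0.0883] 0.0627 zmax 0.1096
valve 349 mean [0.6064 0.0859 0.1618] circ [0.6073 0.0859] 0.0318 zmax 0.1787
grip 79 mean [ 0.5052 -0.0541  0.1283] circ [ 0.505  -0.0542] 0.0141 zmax 0.1344
poiseblock 246 mean [ 0.5039 -0.0575  0.0962] circ [ 0.5055 -0.0558] 0.0343 zmax 0.1058
tin 395 mean [ 0.4306 -0.0048  0.0259] circ [ 0.4304 -0.0048] 0.0284 zmax 0.0323
base 3363 mean [ 0.5856 -0.0497  0.0202] circ [ 0.5777 -0.0554] 0.161 zmax 0.0297
205 [103 102  98 101 100  97 103
[... 214 characters left out ...]
39 21 19]
217 [19 24 24 18 21 18 21 23 14 21 22]
219 [19 21 26 25 22 21 21 22 18 23 22]
221 [18 26 19 22 23 19 24 20 21 26 20]
223 [ 19  19  21  95 100  97 105  97  98 103  25]
225 [ 15  19  23  95 126 131 133 125  97 106  85]
227 [ 89  -3  -4 100 125 130 126 122 105  97  75]
229 [ 89  92  90  98 125 132 128  98 100  99  95]
231 [ 87  94  97 101 128 128 130 101 101  99  98]
233 [ -4   6  97  95 128 131 128 102  99 102  95]
235 [ -3   2  98  96 100 116 130  99 102  99   1]
237 [ -2  -1  94  99 101  95  96 105  99  96   2]
239 [ 6  1 -4 -1 -1 -3 -3 79 96 84 -2]Traceback (most recent call last):
  File "<stdin>", line 15, in <module>
IndexError: index 81 is out of bounds for axis 0 with size 80
```

```bash
python3 - <<'E'
from h import *
C,p=cloud('top')
q=C[160:245,275:390].reshape(-1,3); q=q[(q[:,2]>.01)&(q[:,2]<.03)]
m=np.median(q,0); 
r=cv2.minAreaRect(q[:,:2].astype(np.float32)); print('base',r)
# hull-limits over yaw using percentiles
best=None
for a in np.radians(np.arange(-15,15.1,.25)):
    R=np.array([[np.cos(a),np.sin(a)],[-np.sin(a),np.cos(a)]]); w=q[:,:2]@R.T
    lo,hi=np.percentile(w,.7,0),np.percentile(w,99.3,0); A=np.prod(hi-lo)
    if best is None or A<best[0]: best=(A,np.degrees(a),hi-lo,(lo+hi)/2@R)
print(best)
q=C[175:232,370:422].reshape(-1,3); q=q[(q[:,2]>.11)&(q[:,2]<.16)]; q=q[q[:,1]<-.13]
print('pan',len(q),(np.percentile(q,1,0)+np.percentile(q,99,0))/2,np.percentile(q,99,0)-np.percentile(q,1,0))
q=C[165:215,240:300].reshape(-1,3); q=q[(q[:,2]>.085)&(q[:,2]<.115)&(q[:,1]>.03)]
print('ppan',len(q),(np.percentile(q,1,0)+np.percentile(q,99,0))/2,np.percentile(q,99,0)-np.percentile(q,1,0))
im=np.zeros((600,760,3),np.uint8)
for (s,o) in ((p[225:300,185:275],(0,0)),(p[225:300,395:475],(0,400)),(p[165:245,280:360],(330,0))):
    a=cv2.resize(s,None,fx=4.4 if o[0]==0 else 3.3,fy=4.4 if o[0]==0 else 3.3,interpolation=cv2.INTER_CUBIC); h,w=a.shape[:2]; im[o[0]:o[0]+h,o[1]:o[1]+w]=a
cv2.imwrite('pics/crop1.png',im[:,:,::-1])
E
```

```text
base ((0.584842324256897, -0.04914841055870056), (0.2202710062265396, 0.13039137423038483), 82.67029571533203)
(np.float64(0.027713665003373012), np.float64(-6.75), array([0.12804477, 0.21643731]), array([ 0.58470839, -0.04896213]))
pan 1269 [ 0.56611414 -0.19719999  0.13204228] [0.0864459  0.08694354 0.01045713]
ppan 797 [0.6037312  0.09059314 0.09746445] [0.08915046 0.1048367  0.02272741]
```

View pics/crop1.png

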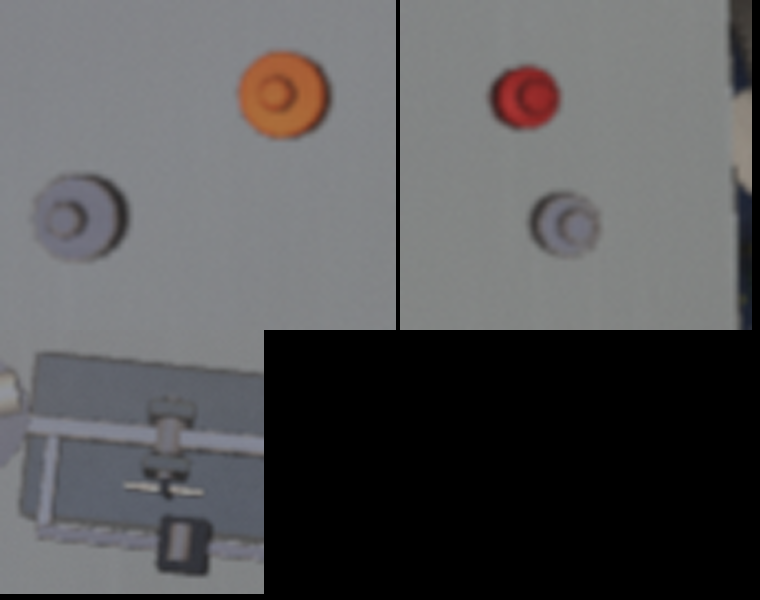

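The crop confirms it: the grey large weight (crop 78,218) and the grey small weight (crop 567,225) are the real ones, and the orange and red ones are decoys. First I move above the weight pan with the jaws shut and the tool axes aligned with the balance.

```bash
python3 -m handwheel '{"jaw":[255,255,255,255,255,255,255,255,255,255,255,255],"delta_pos":[[30,-16,2],[75,-40,6],[120,-64,10],[165,-88,12],[210,-112,15],[255,-136,18],[300,-160,20],[340,-182,25],[380,-202,28],[405,-214,30],[418,-221,30],[418,-221,30]],"angular":[[0,0,2],[0,0,5],[0,0,8],[0,0,12],[0,0,16],[0,0,20],[0,0,24],[0,0,28],[0,0,31],[0,0,33],[0,0,33.6],[0,0,33.6]]}'
cat >> h.py <<'E'
B0=np.array([.5847,-.049]);BX=np.array([.9925,-.124]);BY=np.array([.124,.9925])
def st():
    s=env.sense(); e=np.array(s['ee_pos']); d=e[:2]-B0
    print('t',round(s['t'],2),'ee',e.round(4),'bal',(d@BX).round(4),(d@BY).round(4),'toolx',np.round(s['ee_rot'],3)[:,0],'F',np.round(s['wrist_force'],2),'M',np.round(s['moment'],3),'op',round(s['opening'],3),'g',s['gripper_force'])
E
python3 -c "
from h import *
st()"
```

```text
t: 1.6
ee_pos: [0.5655, -0.1969, 0.201]
ee_rot: [[0.993, -0.122, -0.001], [-0.122, -0.993, -0.0], [-0.001, 0.0, -1.0]]
wrist_force: [-0.1, -0.3, -0.2]
opening: 0.0
gripper_force: 0.0
t 1.6 ee [ 0.5655 -0.1969  0.201 ] bal -0.0007 -0.1492 toolx [ 0.993 -0.122 -0.001] F [-0.12 -0.29 -0.25] M [0.054 0.043 0.026] op 0.0 g 0.0
```

```bash
python3 -m handwheel '{"jaw":[255,255,255,255,255,255,255,255,255,255,255,255],"delta_pos":[[0,0,25],[0,0,50],[0,0,60],[0,0,63],[0,0,65],[0,0,67],[0,0,69],[0,0,71],[0,0,73],[0,0,75],[0,0,77],[0,0,77]],"angular":[[0,0,0],[0,0,0],[0,0,0],[0,0,0],[0,0,0],[0,0,0],[0,0,0],[0,0,0],[0,0,0],[0,0,0],[0,0,0],[0,0,0]]}'
python3 -m handwheel '{"jaw":[255,255,255,255,255],"delta_pos":[[0,0,2],[0,0,4],[0,0,6],[0,0,7],[0,0,7]],"angular":[[0,0,0],[0,0,0],[0,0,0],[0,0,0],[0,0,0]]}'
python3 - <<'E'
from h import *
F=[]
for i in range(8):
    env.grab_frame('side'); s=env.sense(); F.append(s['wrist_force'][2])
print(np.round(F,2),np.mean(F)); st(); grab('top'); 
C,p=cloud('top')
q=C[175:232,370:422].reshape(-1,3); q=q[(q[:,2]>.1)&(q[:,2]<.145)&(np.hypot(q[:,0]-.566,q[:,1]+.198)<.045)&(np.hypot(q[:,0]-.566,q[:,1]+.198)>.02)]; print('panz',len(q),np.median(q[:,2]) if len(q) else 0)
E
```

```text
t: 3.1
ee_pos: [0.5658, -0.1976, 0.1244]
ee_rot: [[0.992, -0.123, 0.001], [-0.123, -0.992, -0.001], [0.001, 0.001, -1.0]]
wrist_force: [-0.8, -2.5, 3.9]
opening: -0.001
gripper_force: 1.7
t: 3.72
ee_pos: [0.5657, -0.1972, 0.1173]
ee_rot: [[0.992, -0.123, 0.0], [-0.123, -0.992, 0.0], [0.0, -0.0, -1.0]]
wrist_force: [0.5, -2.0, 4.2]
opening: -0.0
gripper_force: 1.7
[3.72 3.5  3.41 3.8  3.55 2.85 3.59 3.47] 3.483703931271221
t 4.12 ee [ 0.5656 -0.1972  0.1174] bal -0.0005 -0.1494 toolx [ 0.992 -0.123  0.   ] F [ 1.2  -1.29  3.47] M [-0.291 -0.162 -0.031] op -0.003 g 1.733634565025568
panz 206 0.11749279059804188
```

About 3.5 N when level means the pan wants roughly 355 g with the poise at about -18 mm. That puts the valve body near 410 g, so the large weight suits, with the poise at about +33 mm. Next I let the pan back up gently and go to the large weight.

```bash
python3 -m handwheel '{"jaw":[255,255,255,255,255,255,255,255,255,255,255,255],"delta_pos":[[0,0,-2],[0,0,-4],[0,0,-6],[0,0,-8],[0,0,-10],[0,0,-12],[0,0,-14],[0,0,-17],[0,0,-22],[0,0,-42],[0,0,-70],[0,0,-85]],"angular":[[0,0,0],[0,0,0],[0,0,0],[0,0,0],[0,0,0],[0,0,0],[0,0,0],[0,0,0],[0,0,0],[0,0,0],[0,0,0],[0,0,0]]}'
python3 -m handwheel '{"jaw":[255,200,140,110,110,110,110,110,110,110,110,110],"delta_pos":[[-18,-38,0],[-38,-78,0],[-60,-123,0],[-82,-168,0],[-104,-213,0],[-126,-258,0],[-148,-303,0],[-170,-348,0],[-190,-393,0],[-206,-428,0],[-218,-451,0],[-218,-451,0]],"angular":[[0,0,0],[0,0,0],[0,0,0],[0,0,0],[0,0,0],[0,0,0],[0,0,0],[0,0,0],[0,0,0],[0,0,0],[0,0,0],[0,0,0]]}'
python3 - <<'E'
from h import *
st()
grab('top'); C,p=cloud('top')
E
```

```text
t: 5.68
ee_pos: [0.5664, -0.1978, 0.2054]
ee_rot: [[0.992, -0.123, 0.003], [-0.123, -0.992, -0.002], [0.003, 0.001, -1.0]]
wrist_force: [0.3, -0.1, -0.5]
opening: 0.001
gripper_force: 0.0
t: 7.18
ee_pos: [0.4042, 0.2782, 0.2027]
ee_rot: [[0.993, -0.12, 0.0], [-0.12, -0.993, -0.0], [0.0, 0.0, -1.0]]
wrist_force: [0.6, 1.1, -0.5]
opening: 0.571
gripper_force: 0.0
t 7.17 ee [0.4042 0.2782 0.2027] bal -0.2197 0.3024 toolx [ 0.993 -0.12   0.   ] F [ 0.58  1.14 -0.46] M [ 0.015 -0.02  -0.015] op 0.571 g 0.0
```

Opening is about 48 mm, so I go down 165 mm to TCP z = 0.0375 and close.

```bash
python3 -m handwheel '{"jaw":[110,110,110,110,110,110,110,255,255,255,255,255],"delta_pos":[[1,0,30],[1,0,70],[1,0,110],[1,0,140],[1,0,158],[1,0,165],[1,0,165],[1,0,165],[1,0,165],[1,0,165],[1,0,165],[1,0,165]],"angular":[[0,0,0],[0,0,0],[0,0,0],[0,0,0],[0,0,0],[0,0,0],[0,0,0],[0,0,0],[0,0,0],[0,0,0],[0,0,0],[0,0,0]]}'
python3 - <<'E'
from h import *
st()
E
```

```text
t: 8.72
ee_pos: [0.407, 0.2781, 0.0388]
ee_rot: [[0.992, -0.123, 0.003], [-0.123, -0.992, 0.002], [0.002, -0.003, -1.0]]
wrist_force: [0.4, 3.2, 5.8]
opening: 0.204
gripper_force: 58.8
t 8.72 ee [0.407  0.2781 0.0388] bal -0.2169 0.3027 toolx [ 0.992 -0.123  0.002] F [0.45 3.23 5.81] M [ 0.466  0.056 -0.019] op 0.204 g 58.7771506039644
```

```bash
python3 -m handwheel '{"jaw":[255,255,255,255,255,255,255,255,255],"delta_pos":[[0,0,-3],[0,0,-10],[0,0,-30],[0,0,-60],[0,0,-100],[0,0,-140],[0,0,-168],[0,0,-176],[0,0,-176]],"angular":[[0,0,0],[0,0,0],[0,0,0],[0,0,0],[0,0,0],[0,0,0],[0,0,0],[0,0,0],[0,0,0]]}'
python3 - <<'E'
from h import *
st(); grab('side'); p,d=grab('top')
s,_=env.grab_frame('side'); a=s[140:300,230:430]
cv2.imwrite('pics/lift.png',cv2.resize(a,None,fx=3.5,fy=3.5)[:,:,::-1]); st()
E
```

```text
t: 9.85
ee_pos: [0.4053, 0.2767, 0.2123]
ee_rot: [[0.992, -0.123, -0.001], [-0.123, -0.992, -0.001], [-0.001, 0.001, -1.0]]
wrist_force: [-0.8, 0.8, -5.9]
opening: 0.203
gripper_force: 59.0
t 9.85 ee [0.4053 0.2767 0.2123] bal -0.2184 0.301 toolx [ 0.992 -0.123 -0.001] F [-0.81  0.81 -5.89] M [-0.066 -0.002 -0.001] op 0.203 g 58.99007633242405
t 10.0 ee [0.4048 0.2764 0.211 ] bal -0.2189 0.3007 toolx [ 0.992 -0.123 -0.003] F [ 0.1   0.14 -5.83] M [-0.004  0.009  0.027] op 0.203 g 58.98385341688396
```

View pics/lift.png

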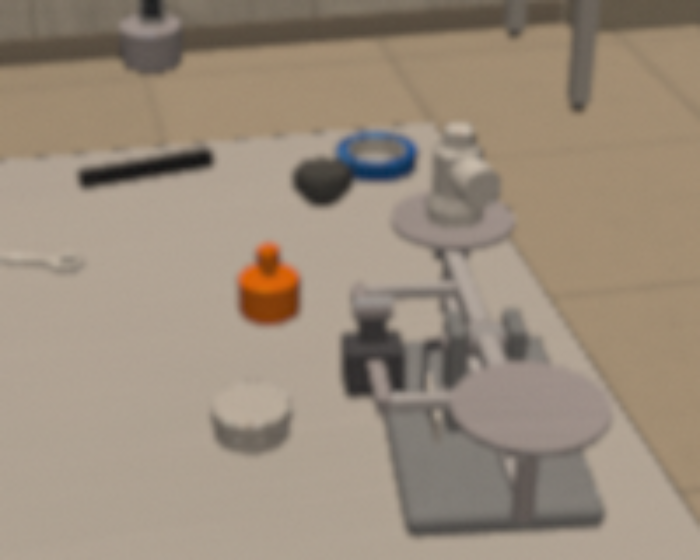

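The weight hangs upright in the fingers (crop 150,45). I carry it over the weight pan.

```bash
python3 -m handwheel '{"jaw":[255,255,255,255,255,255,255,255,255,255,255,255],"delta_pos":[[10,20,-3],[30,60,-5],[52,107,-5],[74,152,-5],[96,197,-5],[118,242,-5],[140,287,-5],[162,332,-5],[184,380,-5],[204,422,-5],[215,445,-3],[218,451,0]],"angular":[[0,0,0],[0,0,0],[0,0,0],[0,0,0],[0,0,0],[0,0,0],[0,0,0],[0,0,0],[0,0,0],[0,0,0],[0,0,0],[0,0,0]]}'
python3 -m handwheel '{"jaw":[255,255,255,255,255],"delta_pos":[[0,0,5],[0,0,18],[0,0,26],[0,0,30],[0,0,30]],"angular":[[0,0,0],[0,0,0],[0,0,0],[0,0,0],[0,0,0]]}'
python3 - <<'E'
from h import *
st()
for i in range(4): env.grab_frame('side')
st()
E
```

```text
t: 11.5
ee_pos: [0.5662, -0.1982, 0.2118]
ee_rot: [[0.992, -0.125, -0.002], [-0.125, -0.992, 0.001], [-0.002, -0.001, -1.0]]
wrist_force: [0.9, 0.9, -4.6]
opening: 0.206
gripper_force: 59.3
t: 12.12
ee_pos: [0.5663, -0.197, 0.1829]
ee_rot: [[0.992, -0.123, -0.001], [-0.123, -0.992, 0.0], [-0.001, -0.0, -1.0]]
wrist_force: [-0.3, 0.7, -4.1]
opening: 0.204
gripper_force: 59.3
t 12.12 ee [ 0.5663 -0.197   0.1829] bal 0.0001 -0.1491 toolx [ 0.992 -0.123 -0.001] F [-0.29  0.68 -4.13] M [ 0.015  0.04  -0.009] op 0.204 g 59.32507796418804
t 12.32 ee [ 0.5668 -0.1975  0.1839] bal 0.0007 -0.1496 toolx [ 0.992 -0.123  0.001] F [-0.35 -0.09 -4.97] M [ 0.003 -0.064  0.022] op 0.206 g 59.332173243890054
```

```bash
python3 -m handwheel '{"jaw":[255,255,255,255,255,255,255,255,255,255,255,255],"delta_pos":[[0,0,3],[0,0,6],[0,0,9],[0,0,11],[0,0,13],[0,0,15],[0,0,17],[0,0,19],[0,0,21],[0,0,24],[0,0,27],[0,0,27]],"angular":[[0,0,0],[0,0,0],[0,0,0],[0,0,0],[0,0,0],[0,0,0],[0,0,0],[0,0,0],[0,0,0],[0,0,0],[0,0,0],[0,0,0]]}'
python3 - <<'E'
from h import *
F=[]
for i in range(10):
    env.grab_frame('side'); F.append(env.sense()['wrist_force'][2])
print(np.round(F,2),np.mean(F));st()
E
```

```text
t: 13.82
ee_pos: [0.5664, -0.1976, 0.1559]
ee_rot: [[0.992, -0.123, -0.0], [-0.123, -0.992, -0.0], [-0.0, 0.0, -1.0]]
wrist_force: [-1.2, -1.8, -2.4]
opening: 0.204
gripper_force: 59.6
[-2.49 -1.76 -1.22 -1.14 -2.47 -1.52 -1.53 -0.48 -1.28 -1.42] -1.5311080705524258
t 14.32 ee [ 0.5666 -0.1974  0.1564] bal 0.0004 -0.1495 toolx [ 0.992 -0.123  0.   ] F [-0.35 -2.22 -1.42] M [-0.431  0.111 -0.008] op 0.201 g 59.556103142513166
```

```bash
python3 -m handwheel '{"jaw":[255,255,255,255,255,255,255,255],"delta_pos":[[0,0,2],[0,0,4],[0,0,6],[0,0,8],[0,0,10],[0,0,12],[0,0,13],[0,0,13]],"angular":[[0,0,0],[0,0,0],[0,0,0],[0,0,0],[0,0,0],[0,0,0],[0,0,0],[0,0,0]]}'
python3 - <<'E'
from h import *
st()
for i in range(2): grab('side')
st()
E
```

```text
t: 15.32
ee_pos: [0.5665, -0.1972, 0.1432]
ee_rot: [[0.992, -0.123, -0.0], [-0.123, -0.992, 0.001], [-0.0, -0.0, -1.0]]
wrist_force: [-0.1, -0.4, -1.8]
opening: 0.204
gripper_force: 59.6
t 15.32 ee [ 0.5665 -0.1972  0.1432] bal 0.0003 -0.1493 toolx [ 0.992 -0.123 -0.   ] F [-0.08 -0.4  -1.8 ] M [-0.077  0.052  0.046] op 0.204 g 59.634127233875915
t 15.43 ee [ 0.5666 -0.1972  0.1434] bal 0.0004 -0.1493 toolx [ 0.992 -0.123  0.   ] F [ 0.78 -0.84 -1.67] M [-0.053  0.048  0.034] op 0.205 g 59.64270489552291
```

```bash
python3 -m handwheel '{"jaw":[255,255,255],"delta_pos":[[0,0,1],[0,0,2],[0,0,2]],"angular":[[0,0,0],[0,0,0],[0,0,0]]}'
python3 -m handwheel '{"jaw":[255,255,255],"delta_pos":[[0,0,0.5],[0,0,1],[0,0,1]],"angular":[[0,0,0],[0,0,0],[0,0,0]]}'
```

```text
t: 15.8
ee_pos: [0.5665, -0.1971, 0.1411]
ee_rot: [[0.992, -0.123, -0.0], [-0.123, -0.992, 0.0], [-0.0, -0.0, -1.0]]
wrist_force: [-0.3, 1.8, -1.1]
opening: 0.203
gripper_force: 59.7
t: 16.18
ee_pos: [0.5667, -0.1972, 0.1408]
ee_rot: [[0.992, -0.123, 0.0], [-0.123, -0.992, 0.0], [0.0, -0.0, -1.0]]
wrist_force: [-0.7, 1.8, 1.7]
opening: 0.205
gripper_force: 60.0
```

The stop carries it now. I open the jaws in stages and then lift straight up.

```bash
python3 -m handwheel '{"jaw":[190,170,150,130,110,110,110,110,110,110,110],"delta_pos":[[0,0,0],[0,0,0],[0,0,0],[0,0,0],[0,0,0],[0,0,-5],[0,0,-15],[0,0,-40],[0,0,-75],[0,0,-90],[0,0,-90]],"angular":[[0,0,0],[0,0,0],[0,0,0],[0,0,0],[0,0,0],[0,0,0],[0,0,0],[0,0,0],[0,0,0],[0,0,0],[0,0,0]]}'
python3 - <<'E'
from h import *
st(); p,d=grab('top'); s,_=grab('side')
im=np.hstack([cv2.resize(p[160:250,250:420],(400,212)),cv2.resize(s[180:290,290:430],(400,314))[:212]])
a=cv2.resize(p[160:250,270:420],(400,240)); b=cv2.resize(s[165:300,290:430],(400,386)); im=np.zeros((390,800,3),np.uint8); im[:240,:400]=a; im[:386,400:]=b
cv2.imwrite('pics/placed.png',im[:,:,::-1])
C,_=cloud('top'); c=np.array([.566,-.198]); r=np.hypot(C[...,0]-c[0],C[...,1]-c[1])
m=(r<.05)&(C[...,2]<.17)&(C[...,2]>.12); print('weight',m.sum(),C[m].mean(0)); 
m=(r<.045)&(r>.032)&(C[...,2]>.08)&(C[...,2]<.125); print('panz',m.sum(),np.median(C[m],0))
g=np.array([.505,-.05]); r=np.hypot(C[...,0]-g[0],C[...,1]-g[1]);
for lo,hi in ((.05,.105),(.115,.15)):
    m=(r<.04)&(C[...,2]>lo)&(C[...,2]<hi); d=C[m][:,:2]-B0; print('poise',m.sum(),C[m].mean(0),(d@BX).mean(),(d@BY).mean())
E
```

```text
t: 17.55
ee_pos: [0.5672, -0.1977, 0.2321]
ee_rot: [[0.992, -0.123, 0.003], [-0.123, -0.992, -0.001], [0.003, 0.001, -1.0]]
wrist_force: [-0.4, -0.1, -0.1]
opening: 0.569
gripper_force: 0.0
t 17.55 ee [ 0.5672 -0.1977  0.2321] bal 0.0011 -0.1498 toolx [ 0.992 -0.123  0.003] F [-0.43 -0.06 -0.09] M [0.011 0.024 0.011] op 0.569 g 0.0
weight 148 [ 0.55184671 -0.19792199  0.14248874]
panz 175 [ 0.53643192 -0.20828829  0.1025514 ]
poise 269 [ 0.50456876 -0.05208237  0.09235258] -0.07914804145028777 -0.012995530637825728
poise 78 [ 0.50439824 -0.06113369  0.12496924] -0.07819492388779894 -0.022000106310384238
```

View pics/placed.png

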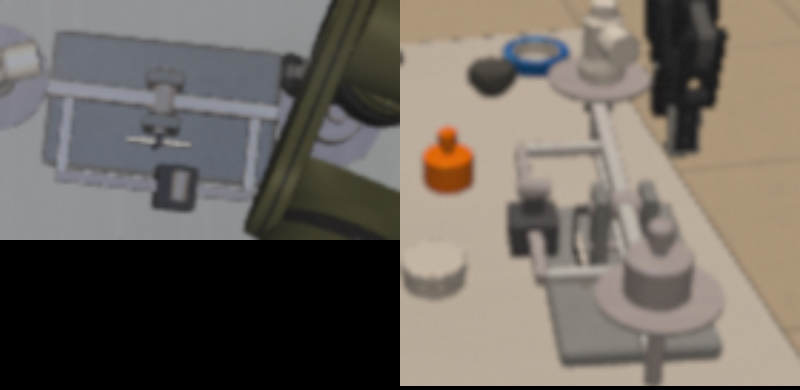

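The weight stands upright near the pan's middle and the pan is down at its stop. The poise grip is at balance y = -22 mm, which with the tilt puts the poise at about -18.5 mm. Next I cage the grip loosely in the fingers and push it.

```bash
python3 -m handwheel '{"jaw":[110,110,110,110,110,110,110,110,110,110,110,110],"delta_pos":[[-15,-25,0],[-40,-65,0],[-62,-100,0],[-75,-122,0],[-79,-128,0],[-79,-128,10],[-79,-128,40],[-79,-128,75],[-79,-128,105],[-79,-128,122],[-79,-128,128],[-79,-128,128]],"angular":[[0,0,0],[0,0,0],[0,0,0],[0,0,0],[0,0,0],[0,0,0],[0,0,0],[0,0,0],[0,0,0],[0,0,0],[0,0,0],[0,0,0]]}'
python3 -m handwheel '{"jaw":[140,160,180,180],"delta_pos":[[0,0,0],[0,0,0],[0,0,0],[0,0,0]],"angular":[[0,0,0],[0,0,0],[0,0,0],[0,0,0]]}'
python3 - <<'E'
from h import *
st(); s,_=grab('side')
cv2.imwrite('pics/cage.png',cv2.resize(s[165:300,270:430],None,fx=4,fy=4)[:,:,::-1])
E
```

```text
t: 19.15
ee_pos: [0.5043, -0.0609, 0.1026]
ee_rot: [[0.992, -0.124, 0.0], [-0.124, -0.992, -0.0], [0.0, 0.0, -1.0]]
wrist_force: [0.0, -0.3, 0.1]
opening: 0.568
gripper_force: 0.0
t: 19.65
ee_pos: [0.504, -0.0606, 0.1026]
ee_rot: [[0.992, -0.123, 0.0], [-0.123, -0.992, -0.0], [0.0, 0.0, -1.0]]
wrist_force: [0.1, -0.1, -0.9]
opening: 0.291
gripper_force: 0.0
t 19.65 ee [ 0.504  -0.0606  0.1026] bal -0.0786 -0.0215 toolx [ 0.992 -0.123  0.   ] F [ 0.1  -0.12 -0.86] M [ 0.011  0.025 -0.028] op 0.291 g 0.0
```

View pics/cage.png

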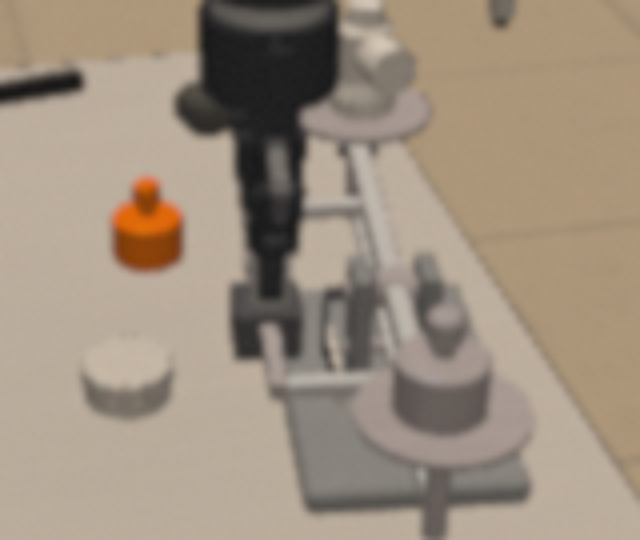

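```bash
python3 -m handwheel '{"jaw":[180,180,180,180,180,180,180,180,180,180,180,180],"delta_pos":[[0,-2,0],[0,-4,0],[0,-6,0],[0,-9,0],[0,-12,0],[0,-15,0],[0,-18,0],[0,-21,0],[0,-24,0],[0,-27,0],[0,-30,0],[0,-32,0]],"angular":[[0,0,0],[0,0,0],[0,0,0],[0,0,0],[0,0,0],[0,0,0],[0,0,0],[0,0,0],[0,0,0],[0,0,0],[0,0,0],[0,0,0]]}'
python3 -m handwheel '{"jaw":[180,180,180,180,180,180,180,180,180,180,180,180],"delta_pos":[[0,-2,0],[0,-4,0],[0,-6,0],[0,-8,0],[0,-8,0],[0,-7,0],[0,-6,0],[0,-5,0],[0,-4,0],[0,-4,0],[0,-4,0],[0,-4,0]],"angular":[[0,0,0],[0,0,0],[0,0,0],[0,0,0],[0,0,0],[0,0,0],[0,0,0],[0,0,0],[0,0,0],[0,0,0],[0,0,0],[0,0,0]]}'
cat >> h.py <<'E'
def tilt():
    grab('side'); C,_=cloud('side')
    for nm,y in(('wpan',-.15),('ppan',.15)):
        c=B0+y*BY; r=np.hypot(C[...,0]-c[0],C[...,1]-c[1]); m=(r<.046)&(r>.034)&(C[...,2]>.09)&(C[...,2]<.14)
        z=np.median(C[m][:,2]); print(nm,m.sum(),z.round(4),'tilt',round(-np.sign(-y)*(z-.117)/.15,3))
    d=C[...,:2]-B0; bx=d@BX; by=d@BY
    m=(abs(bx+.078)<.022)&(abs(by)<.08)&(C[...,2]>.07)&(C[...,2]<.1)
    w=(abs(bx+.1)<.004)&(abs(by)<.09)&(C[...,2]>.07)&(C[...,2]<.1)
    if m.sum(): print('block by 2/50/98',np.percentile(by[m],[2,50,98]).round(4),w.sum())
E
python3 - <<'E'
from h import *
st(); tilt(); tilt()
E
```

```text
t: 21.2
ee_pos: [0.5078, -0.0286, 0.1023]
ee_rot: [[0.992, -0.123, -0.0], [-0.123, -0.992, 0.0], [-0.0, -0.0, -1.0]]
wrist_force: [-0.7, -1.9, 1.1]
opening: 0.293
gripper_force: 1.1
t: 22.7
ee_pos: [0.5084, -0.0249, 0.1023]
ee_rot: [[0.992, -0.123, 0.0], [-0.123, -0.992, 0.0], [0.0, -0.0, -1.0]]
wrist_force: [0.1, -0.8, 0.1]
opening: 0.295
gripper_force: 0.0
t 22.7 ee [ 0.5084 -0.0249  0.1023] bal -0.0787 0.0145 toolx [ 0.992 -0.123  0.   ] F [ 0.08 -0.78  0.06] M [-0.008 -0.02  -0.025] op 0.295 g 0.0
wpan 343 0.1026 tilt 0.096
ppan 181 0.1322 tilt 0.102
block by 2/50/98 [-0.0772 -0.0023  0.0261] 40
wpan 338 0.1025 tilt 0.097
ppan 186 0.1321 tilt 0.101
block by 2/50/98 [-0.0758 -0.0017  0.0257] 40
```

```bash
python3 -m handwheel '{"jaw":[180,180,180,180,180,180,180,180,180,180,180,180],"delta_pos":[[0,-3,0],[0,-5,0],[0,-7,0],[0,-9,0],[0,-11,0],[0,-13,0],[0,-14,0],[0,-14,0],[0,-13,0],[0,-12,0],[0,-11,0],[0,-10,0]],"angular":[[0,0,0],[0,0,0],[0,0,0],[0,0,0],[0,0,0],[0,0,0],[0,0,0],[0,0,0],[0,0,0],[0,0,0],[0,0,0],[0,0,0]]}'
python3 -m handwheel '{"jaw":[180,180,180,180,180,180],"delta_pos":[[0,0,0],[0,0,0],[0,0,0],[0,0,0],[0,0,0],[0,0,0]],"angular":[[0,0,0],[0,0,0],[0,0,0],[0,0,0],[0,0,0],[0,0,0]]}'
python3 - <<'E'
from h import *
st(); tilt()
E
```

```text
t: 24.3
ee_pos: [0.5096, -0.015, 0.1024]
ee_rot: [[0.992, -0.123, 0.0], [-0.123, -0.992, 0.0], [0.0, -0.0, -1.0]]
wrist_force: [-0.1, 0.8, 0.4]
opening: 0.294
gripper_force: 0.0
t: 25.05
ee_pos: [0.5096, -0.015, 0.1023]
ee_rot: [[0.992, -0.123, -0.0], [-0.123, -0.992, 0.0], [-0.0, -0.0, -1.0]]
wrist_force: [0.2, -0.5, 0.6]
opening: 0.294
gripper_force: 0.0
t 25.05 ee [ 0.5096 -0.015   0.1023] bal -0.0788 0.0245 toolx [ 0.992 -0.123 -0.   ] F [ 0.23 -0.51  0.57] M [-0.013  0.038 -0.015] op 0.294 g 0.0
wpan 337 0.1033 tilt 0.091
ppan 187 0.1313 tilt 0.095
block by 2/50/98 [-0.0769  0.0053  0.0272] 33
```

```bash
python3 -m handwheel '{"jaw":[180,180,180,180,180,180,180,180,180,180,180,180],"delta_pos":[[0,-3,0],[0,-5,0],[0,-7,0],[0,-9,0],[0,-11,0],[0,-13,0],[0,-15,0],[0,-16,0],[0,-17,0],[0,-17,0],[0,-16,0],[0,-15,0]],"angular":[[0,0,0],[0,0,0],[0,0,0],[0,0,0],[0,0,0],[0,0,0],[0,0,0],[0,0,0],[0,0,0],[0,0,0],[0,0,0],[0,0,0]]}'
python3 -m handwheel '{"jaw":[180,180,180,180,180,180,180,180],"delta_pos":[[0,1,0],[0,2,0],[0,2,0],[0,2,0],[0,2,0],[0,2,0],[0,2,0],[0,2,0]],"angular":[[0,0,0],[0,0,0],[0,0,0],[0,0,0],[0,0,0],[0,0,0],[0,0,0],[0,0,0]]}'
python3 - <<'E'
from h import *
st(); tilt()
E
```

```text
t: 26.6
ee_pos: [0.5116, -0.0001, 0.1025]
ee_rot: [[0.992, -0.123, 0.0], [-0.123, -0.992, 0.0], [0.0, -0.0, -1.0]]
wrist_force: [-0.1, 0.3, -0.3]
opening: 0.29
gripper_force: 0.0
t: 27.6
ee_pos: [0.5112, -0.0021, 0.1023]
ee_rot: [[0.992, -0.123, 0.0], [-0.123, -0.992, 0.0], [0.0, -0.0, -1.0]]
wrist_force: [0.1, -0.9, -0.1]
opening: 0.293
gripper_force: 0.0
t 27.6 ee [ 0.5112 -0.0021  0.1023] bal -0.0788 0.0375 toolx [ 0.992 -0.123  0.   ] F [ 0.15 -0.89 -0.05] M [ 0.064  0.034 -0.018] op 0.293 g 0.0
wpan 335 0.1183 tilt -0.009
ppan 185 0.1166 tilt -0.003
block by 2/50/98 [-0.0746  0.0176  0.0481] 39
```

Level to about -0.005 rad. I open the jaws a little and lift away straight up, then check.

```bash
python3 -m handwheel '{"jaw":[160,140,120,110,110,110,110,110,110,110,110,110],"delta_pos":[[0,0,0],[0,0,0],[0,0,0],[0,0,0],[0,0,-5],[0,0,-20],[0,0,-50],[0,0,-85],[0,0,-110],[0,0,-120],[0,0,-120],[0,0,-120]],"angular":[[0,0,0],[0,0,0],[0,0,0],[0,0,0],[0,0,0],[0,0,0],[0,0,0],[0,0,0],[0,0,0],[0,0,0],[0,0,0],[0,0,0]]}'
python3 -m handwheel '{"jaw":[110,110,110,110,110,110,110,110],"delta_pos":[[0,0,0],[0,0,0],[0,0,0],[0,0,0],[0,0,0],[0,0,0],[0,0,0],[0,0,0]],"angular":[[0,0,0],[0,0,0],[0,0,0],[0,0,0],[0,0,0],[0,0,0],[0,0,0],[0,0,0]]}'
python3 - <<'E'
from h import *
st(); tilt(); tilt()
s=np.load('side.npz')['p']; cv2.imwrite('pics/end.png',cv2.resize(s[165:300,270:430],None,fx=4,fy=4)[:,:,::-1])
C,_=cloud('side'); c=B0-.15*BY; r=np.hypot(C[...,0]-c[0],C[...,1]-c[1]); m=(r<.04)&(C[...,2]>.163)&(C[...,2]<.19); print('knob offset (near face)',C[m].mean(0)[:2]-c)
E
```

```text
t: 29.15
ee_pos: [0.5105, -0.002, 0.221]
ee_rot: [[0.992, -0.123, -0.002], [-0.123, -0.992, 0.0], [-0.002, 0.0, -1.0]]
wrist_force: [0.2, -0.4, -0.7]
opening: 0.567
gripper_force: 0.0
t: 30.15
ee_pos: [0.5112, -0.0021, 0.2223]
ee_rot: [[0.992, -0.123, 0.0], [-0.123, -0.992, 0.0], [0.0, -0.0, -1.0]]
wrist_force: [0.6, 0.1, -0.5]
opening: 0.568
gripper_force: 0.0
t 30.15 ee [ 0.5112 -0.0021  0.2223] bal -0.0788 0.0375 toolx [ 0.992 -0.123  0.   ] F [ 0.59  0.1  -0.52] M [ 0.023 -0.026 -0.008] op 0.568 g 0.0
wpan 351 0.1183 tilt -0.009
ppan 180 0.1166 tilt -0.003
block by 2/50/98 [-0.0749  0.0175  0.049 ] 40
wpan 343 0.1184 tilt -0.009
ppan 180 0.1164 tilt -0.004
block by 2/50/98 [-0.0759  0.0173  0.0473] 39
knob offset (near face) [-0.00546573 -0.00306019]
```

View pics/end.png

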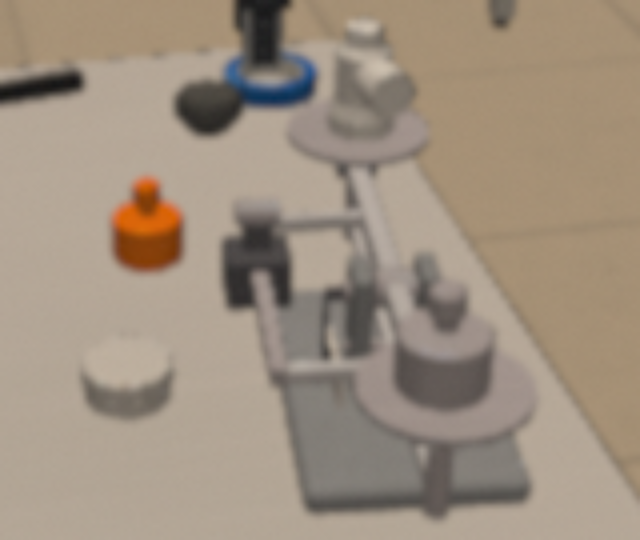

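The beam is level and steady. The weight (crop 445,355) stands upright in the middle of its pan, the valve body (crop 362,85) is upright, and the fingers are clear.

```bash
python3 -c "
from cell import env
print(env.job_done())"
```

```text
the job is handed in; nothing more can be done
None
```

I handed the job in at about 30 s: the large 510 g weight stands upright in the middle of the weight pan, and the beam rests within about 0.01 rad of level with the poise at about +38 mm (valve body about 395 g); no verdict was returned.

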